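# Open the dosing canister for refilling

## Robot

A 7-joint arm with a two-finger parallel gripper is mounted at the origin on a cart in front of the work surface, level with it; the furniture and walls round the work are solid. World frame = base frame: x ahead of the robot, y to its left, z up, the work surface at z = 0. Lengths are in mm, angles in rad, forces in N, time in s.
With the tool pointing down it reaches from about 425 to 950 mm from the base axis. Payload 16.7 kg.
Tool frame: the origin (TCP) lies at the very end of the fingers, on their centre line; the grasp point (between the pads) lies 19 mm behind it (tcp_to_grasp is the distance from the TCP to the grasp point, in mm); z points along the fingers, y is the line along which they close (so a half turn about z gives the same grasp; the last joint's range is limited). The gripper opens to 94 mm and grips with 3 to 60 N. Pads are 16 mm wide; open, the fingers measure 119 mm over their backs; the gripper's body (75 mm by 177 mm) begins 78 mm behind the grasp point.
Start: joints at [1.038, 0.426, 0.074, 1.606, -0.034, 1.111, -0.067], TCP at [252.718, -625.866, 205.467] pointing down, gripper open.
Joint ranges: [-2.85, 2.85], [-0.5, 2.14], [-1.23, 1.37], [0.21, 2.46], [-1.02, 4.16], [0.16, 2.05], [-2.73, 2.73]. Speed limits (rad/s): [1.89, 1.89, 2.39, 2.39, 3.01, 3.01, 3.01].

## Interface

Orientations are given as a 3x3 rotation matrix whose columns are the frame's x, y, z axes.
In Python, from bench import get_obs, camera, calibration, hand_in, tcp_to_grasp gives the robot as it stands.
- The arm moves only by the tool play_rows, never from a script. Its argument "increments" is a list of rows, each an object of numbers: "tx", "ty", "tz": the shift along the world's x, y, z in shares of 0.8 m (1.0 is 0.8 m); "ax", "ay", "az": the turn, a rotation vector about the world's x, y, z in fractions of the full range, 1 being 60 degrees; "grip": the opening, from 0 (shut) to 1 (fully open). In form: [{"tx": .., "ty": .., "tz": .., "ax": .., "ay": .., "az": .., "grip": ..}, ...]. A call has 1 to 5 rows; each row is the pose to reach, as a shift and turn from the pose commanded when the call began; what a row does not reach only later rows make up. A row lasts 1/10 s, in which the tool goes at most 50 mm and 8.59 degrees, less where a joint would pass 70% of its speed; a pose out of reach is approached as far as the arm can. No shift or turn number may pass 1 either way. A call with a gripper value outside its range is refused whole. The fingers move at their own pace and stop on an object; "grip_force" is the grip in N (left out, the last holds). Time passes only in rows, so rows that repeat a pose let the fingers close. It gives the time, the measured TCP pose, the force, the opening and the grip force at its end, in the units of the state.
- get_obs(): the state, without advancing time (a new reading comes with each control period).
- camera(name): name is "scene" or "top" or "wrist"; returns the picture (420x560x3 uint8, red, green, blue); there is no depth.
- calibration(name): a dict with "camera_matrix" (3x3 intrinsics, pixels), "dist" ([k1, k2, p1, p2, k3] as OpenCV has them; the pictures are not rectified), "R" (3x3) and "t" (3): a world point X has camera coordinates R X + t. Camera axes: x right, y down, z forward; pixel columns grow to the right and rows downward; lengths in mm; the calibration is good to about 2 mm. A picture is of the moment at which its call begins: read the wrist's pose just before it. calibration takes no time and is no camera call; for the wrist camera it gives the pose at the moment of the call.
- hand_in(): hands the job in; it is judged then, once.
The state is a dict: "t": time; "q": joint angles; "joint_vel": joint speeds; "joint_efforts": joint torques, N m; "tool_pos": TCP position; "tcp_rot": TCP orientation; "contact_force": force on the tool from outside, world axes, zero at the start; "torque": the same for the moment, N m; "opening": finger opening in mm; "finger_force": force on a finger pad.
Only numpy, scipy, OpenCV 4.12 (cv2) and the standard library are available. Lean on these libraries where they do the work, as an engineer would, in place of code of your own. Each camera call takes 0.05 s, during which the arm holds its last target. There are 200 camera calls.

## Task

Open the white dosing canister for refilling: flip its blue hinged cover all the way back so that it stays open, unscrew the red cap beneath it (counter-clockwise seen from above) until its thread lets go, lift it off and set it down gently, wing side up, flat in the steel dish. The canister is plumbed to rigid pipes and only clipped in its stand, so feel your way: it must neither twist nor be pulled up with the cap. Leave the sample bottle, water meter, seal ring and dish where they are.

Things in the scene. Friction and masses are not known exactly. Their poses are not given: they have to be found in the camera images.
- stand: fixed grey bench stand, base plate 128 x 144 x 10 mm, with two rigid white pipe risers at y = +/-60 mm; it carries a white canister, 67 mm in diameter, with a blue ribbed head and a white deck on top at z = 134 mm. Origin on the work surface on the canister's axis, z up; its x axis points from that axis towards the cover's hinge
- cover (a joint): the blue flip-top cover, a round hood 66 mm in diameter and 38 mm tall that hides the cap, hinged on the canister's far side: 0 = shut, 1.95 rad = its stop, leaning back open. Light (60 g): let go below about 0.8 rad it falls shut, beyond about 1.65 rad it falls back to its stop by itself
- cover_hinge (a point): centre of the cover's hinge, 48 mm from the canister's axis along the stand's x, 136 mm above the work surface; the hinge line runs along the stand's y axis
- cover_tab (a point): middle of the lift tab on the cover's front: a ribbed tongue 24 mm wide (along the hinge line), 6 mm thick, 26 mm long; this point is 95 mm out from the hinge and 19 mm above it when shut, 14 mm off the front wall. Pinched by its two sides from above, it turns between the pads as the cover swings; the space below is free. The hood wall reaches 16 mm above the tab and swings with it
- cap: red screw cap on the canister's neck, 40 to 85 g: ribbed skirt 52 mm in diameter, flat top 14 mm above its lower edge, and on it the grip wing. Origin at the centre of the lower edge, z up, x along the wing; screwed on it sits 137.5 mm above the work surface, on the canister's axis, with 2 mm of play all round. Two lugs inside it run under the two ridges of the neck's quick thread
- cap_wing (a point): middle of the cap's grip wing, 22.5 mm above the cap's origin: 44 mm long (x), 13 mm thick (y), 16.5 mm tall, rising from the flat top. Turned freely the cap takes under 0.1 N m and does not climb by itself
- neck_top (a point): centre of the top of the canister's threaded neck, hidden by the cap, 148.5 mm up. The lugs come to exit gaps after 0.5 to 2.2 rad of counter-clockwise turn; how far is different each time and shows nowhere. There, over about 0.25 rad, the cap lifts off freely; turned on, its lugs meet a firm stop. Before the gaps it has only 1 to 3 mm of vertical play, then the ridges hold it
- canister (a joint): how far the canister has been twisted round in its clip, rad, counter-clockwise positive, 0 at the start. It starts to slip at 0.4 N m and does not return by itself; over 0.1 rad either way fails
- canister_lift (a joint): how far the canister has been pulled up out of its seat, m, 0 = seated; it begins to rise at about 15 N of upward pull; over 0.004 m fails
- dish: empty shallow steel dish, 131 (x) x 81 (y) x 18 mm, loose, about 0.3 kg; origin at the centre of its underside, floor 2 mm thick, clear inside 120 x 70 mm
- sample_bottle: white sample bottle with a blue cap, 46 mm in diameter, 99 mm tall, standing loose behind and to the right of the stand; origin at the centre of its underside
- water_meter: white pen water meter, 27 x 145 x 16 mm, lying loose on the stand's left; origin at the centre of its underside
- seal_ring: black rubber seal ring, 50 mm in diameter, 8 mm thick, lying loose on the stand's right; origin at the centre of its underside

How it is judged:
By the outcome, as a careful person would: the job done as asked, in the order asked, and still so for the second after the job is handed in, with the robot touching nothing.
It also fails if it takes over 72 s, if anything falls off the work surface, if the arm or the gripper's body presses on something with over 40 N, if the wrist force passes 120 N, or if a joint passes its speed limit or range.

## Working session

There is one attempt and no reset: what is moved stays moved. The work goes in short steps, Python scripts to look and compute and a tool call to move; the robot and the scene stay as the last step left them, time stands still between calls to the robot, and variables do not carry over. Pictures are saved under pics/ and viewed, at most 11 in all, crops included, and the job is handed in when it is done.

Besides the shell and the picture viewer there is one more tool, called after ">>>" by a JSON object that holds its "api" and its "payload", one argument or row to a line. play_rows: Moves the arm, as the interface text tells. Its arguments: {"type":"object","properties":{"increments":{"type":"array"},"grip_force":{"type":"number"}},"required":["increments"]}

```bash
mkdir -p pics; cat > h.py <<'E'
from bench import *
import cv2, numpy as np
def save(n,img): cv2.imwrite('pics/'+n,cv2.cvtColor(img,cv2.COLOR_RGB2BGR))
def ray(c,uv):
    K=np.array(c['camera_matrix'],float);d=np.array(c['dist'],float);R=np.array(c['R'],float);t=np.array(c['t'],float).ravel()
    p=cv2.undistortPoints(np.array(uv,float).reshape(-1,1,2),K,d).reshape(-1,2)
    D=np.c_[p,np.ones(len(p))]@R; return -R.T@t,D
def plane(c,uv,z):
    o,D=ray(c,uv); return o+D*((z-o[2])/D[:,2])[:,None]
def proj(c,X):
    R=np.array(c['R'],float);t=np.array(c['t'],float)
    return cv2.projectPoints(np.array(X,float).reshape(-1,1,3),cv2.Rodrigues(R)[0],t,np.array(c['camera_matrix'],float),np.array(c['dist'],float))[0].reshape(-1,2)
E
python3 - <<'E'
from h import *
o=get_obs();print(o['t'],o['tool_pos'],np.round(o['tcp_rot'],3),o['opening'],o['contact_force'],tcp_to_grasp)
for n in('scene','top'):
    c=calibration(n);im=camera(n);save(n+'0.png',im);np.save(n+'0.npy',im)
    print(n,-np.array(c['R']).T@np.array(c['t']).ravel(),np.round(c['R'],2).tolist())
E
```

```text
0.0 [ 252.53666666 -625.5115796   204.78241568] [[ 0.927  0.374 -0.001]
 [ 0.374 -0.927  0.001]
 [-0.    -0.001 -1.   ]] 93.7010782478787 [-0.48026775  0.07838182  0.36588962] 18.8
scene [127.57949059 373.44318018 699.15167001] [[-0.65, -0.76, -0.01], [-0.52, 0.46, -0.72], [0.55, -0.46, -0.69]]
top [ 439.96782711  -34.4240926  1059.34355034] [[-0.01, -1.0, -0.02], [-0.98, 0.01, -0.19], [0.19, 0.02, -0.98]]
```

View pics/scene0.png

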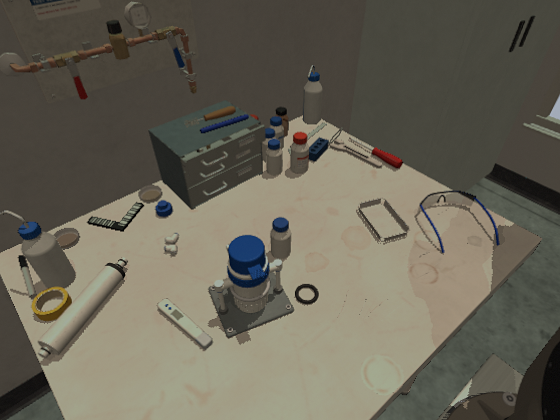

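View pics/top0.png

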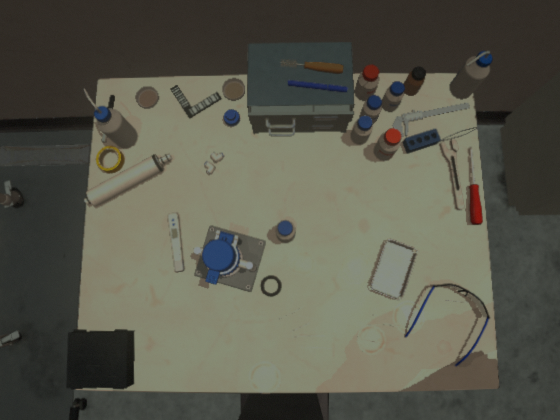

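The scene picture shows the canister at about (248,265), the dish at (383,220) and the ring at (306,294). In the top picture the hood is near (220,256), with its tab toward about (210,280), and the dish is at (393,268).

```bash
python3 - <<'E'
from h import *
a=np.load('top0.npy');b=np.load('scene0.npy')
A=cv2.resize(a[215:305,165:305],None,fx=5,fy=5,interpolation=cv2.INTER_CUBIC)[:, :]
A=cv2.resize(a[215:305,180:270],(540,540),interpolation=cv2.INTER_CUBIC)
B=cv2.resize(b[225:345,200:300],(450,540),interpolation=cv2.INTER_CUBIC)[:, :]
B=B[:, :260] if 0 else B
C=np.hstack([cv2.resize(A,(400,400)),cv2.resize(B,(375,450))[:400]])
C=cv2.convertScaleAbs(C,alpha=1.5);save('zoom.png',C)
c=calibration('top');s=calibration('scene')
for n,im,cc,box in(('top',a,c,(200,230,245,295)),('scene',b,s,(225,232,275,290))):
    hsv=cv2.cvtColor(im,cv2.COLOR_RGB2HSV);m=cv2.inRange(hsv,(100,120,40),(125,255,255))
    x0,y0,x1,y1=box;k=np.zeros_like(m);k[y0:y1,x0:x1]=m[y0:y1,x0:x1]
    cs=sorted(cv2.findContours(k,0,2)[0],key=cv2.contourArea)[-3:]
    for q in cs: print(n,cv2.boundingRect(q),cv2.contourArea(q),np.round(cv2.minEnclosingCircle(q)[0],1))
# base plate in top: grey
hsv=cv2.cvtColor(a,cv2.COLOR_RGB2HSV)
for p in((205,270),(255,255),(240,280),(230,232),(190,230),(392,270),(380,290)):print(p,hsv[p[1],p[0]])
print(np.round(plane(c,[(393,268),(372,290),(401,298),(415,246),(386,240)],18),0))
E
```

```text
top (237, 265, 1, 1) 0.0 [237. 265.]
top (203, 232, 31, 52) 934.5 [219.5 258. ]
scene (268, 263, 1, 1) 0.0 [268. 263.]
scene (228, 235, 41, 52) 1436.5 [247.1 260.8]
(205, 270) [30 29 62]
(255, 255) [27 33 86]
(240, 280) [25 32 89]
(230, 232) [30 26 80]
(190, 230) [ 30  44 134]
(392, 270) [ 48  22 141]
(380, 290) [ 45  22 140]
[[ 506. -275.   18.]
 [ 455. -223.   18.]
 [ 436. -290.   18.]
 [ 558. -330.   18.]
 [ 573. -261.   18.]]
```

View pics/zoom.png

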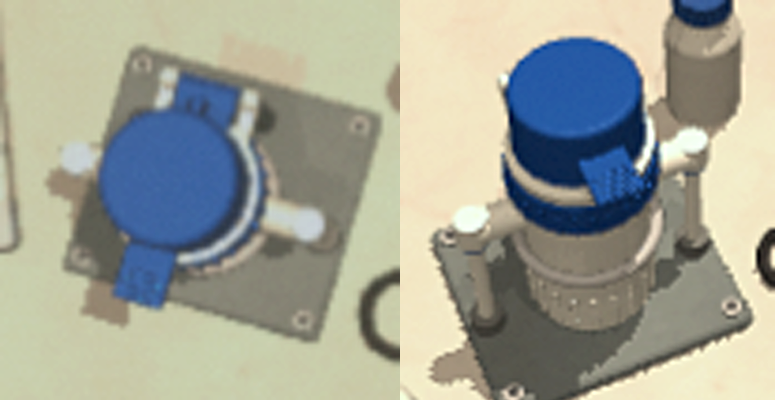

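The zoom gives the plate corners, the hood's top circle at (168,178) and the tab near (145,275). I'll cast these as rays.

```bash
python3 - <<'E'
from h import *
c=calibration('top');s=calibration('scene')
T=lambda L:[(x/4.4444+180,y/4.4444+215) for x,y in L]
S=lambda L:[((x-400)/3.75+200,y/3.75+225) for x,y in L]
P=plane(c,T([(135,47),(382,118),(318,342),(65,270)]),10)
print(P.round(1),P.mean(0),[np.linalg.norm(P[i]-P[i-1]).round() for i in range(4)])
xx=(P[0]-P[3]+P[1]-P[2]);print('yaw x',np.degrees(np.arctan2(xx[1],xx[0])))
yy=(P[0]-P[1]+P[3]-P[2]);print('yaw y-90',np.degrees(np.arctan2(yy[1],yy[0]))-90)
print('hood top',plane(c,T([(168,178)]),173),plane(s,S([(574,88)]),173))
print('tab',plane(c,T([(145,275)]),156),plane(s,S([(610,175)]),156))
R=plane(c,T([(76,156),(309,222)]),120);print('risers',R,R.mean(0))
b=np.load('top0.npy');
# dish contour
hsv=cv2.cvtColor(b,cv2.COLOR_RGB2HSV);m=cv2.inRange(hsv,(35,0,0),(130,40,255));k=np.zeros_like(m);k[235:305,365:420]=m[235:305,365:420]
q=max(cv2.findContours(k,0,2)[0],key=cv2.contourArea);r=cv2.minAreaRect(q);bx=cv2.boxPoints(r);print(r)
D=plane(c,bx,10);print(D.round(),D.mean(0),[np.linalg.norm(D[i]-D[i-1]).round() for i in range(4)])
for i in (0,1):
  e=D[i+1]-D[i];print(np.degrees(np.arctan2(e[1],e[0])))
E
```

```text
[[613.3 161.7  10. ]
 [573.1  26.1  10. ]
 [453.4  60.1  10. ]
 [492.  196.9  10. ]] [532.96490073 111.21211393  10.        ] [np.float64(126.0), np.float64(141.0), np.float64(124.0), np.float64(142.0)]
yaw x -16.033230176291653
yaw y-90 -16.147985681848084
hood top [[525.59225533 114.61321096 173.        ]] [[523.85785515 116.47204267 173.        ]]
tab [[482.39075144 127.31627321 156.        ]] [[483.05726599 128.00105568 156.        ]]
risers [[541.67361421 168.81425595 120.        ]
 [509.06733002  54.8847811  120.        ]] [525.37047211 111.84951853 120.        ]
((391.1698303222656, 269.0943603515625), (31.925254821777344, 50.82135009765625), 17.744672775268555)
[[ 459. -216.   10.]
 [ 574. -258.   10.]
 [ 550. -330.   10.]
 [ 436. -287.   10.]] [ 504.54923896 -272.4525644    10.        ] [np.float64(75.0), np.float64(122.0), np.float64(76.0), np.float64(122.0)]
-20.11287439186312
-108.63806844044036
```

Careful with the scale: shifts go in shares of 0.8 m and turns go in shares of 60 degrees. That gives: 0.175 m is 0.2188, 0.09 m is 0.1125, -20 degrees is -0.3333.

>>> {"api": "play_rows", "payload": {
  "increments": [
    {"tx":0.025,"ty":0.0438,"tz":0.0313,"az":-0.0667},
    {"tx":0.05,"ty":0.0875,"tz":0.0625,"az":-0.1333},
    {"tx":0.075,"ty":0.1313,"tz":0.0875,"az":-0.2},
    {"tx":0.1125,"ty":0.175,"tz":0.1125,"az":-0.2667},
    {"tx":0.15,"ty":0.2188,"tz":0.1375,"az":-0.3333}
  ]
}}

```text
validation failed for argument at $.in...
```

Scaled: 0.2 m is 0.25, 0.16 m is 0.2, -18.1 degrees is -0.3017.

>>> {"api": "play_rows", "payload": {
  "increments": [
    {"tx":0.025,"ty":0.05,"az":-0.06},
    {"tx":0.05,"ty":0.1,"az":-0.12},
    {"tx":0.0625,"ty":0.15,"az":-0.18},
    {"tx":0.075,"ty":0.2,"az":-0.24},
    {"tx":0.0813,"ty":0.25,"az":-0.3017}
  ]
}}

```text
validation failed for argument at $.in...
```

Scaled: 0.2 m is 0.25, 0.16 m is 0.2.

>>> {"api": "play_rows", "payload": {
  "increments": [
    {"ty":0.05},
    {"ty":0.1},
    {"ty":0.15},
    {"ty":0.2},
    {"ty":0.25}
  ]
}}

```text
validation failed for argument at $.in...
```

>>> {"api": "play_rows", "payload": {
  "increments": [
    {"ty":0.05},
    {"ty":0.1},
    {"ty":0.15},
    {"ty":0.2},
    {"ty":0.225}
  ]
}}

```text
validation failed for argument at $.in...
```

```bash
python3 - <<'E'
from h import *
o=get_obs();print(o['t'],o['tool_pos'],np.round(o['tcp_rot'],3),np.round(o['q'],2),o['contact_force'])
c=calibration('wrist');im=camera('wrist');np.save('w0.npy',im);save('w0.png',im)
print(-np.array(c['R']).T@np.array(c['t']).ravel(),np.round(c['R'],2).tolist())
print(proj(c,[(482,127,156),(525,114,173)]))
E
```

```text
0.1 [ 252.59030839 -625.54348586  204.84866436] [[ 0.927  0.374 -0.001]
 [ 0.374 -0.927  0.001]
 [-0.    -0.001 -1.   ]] [ 1.04  0.43  0.07  1.61 -0.03  1.11 -0.07] [-0.62904452 -0.37141334 -0.19692412]
[ 327.65056176 -595.62947673  384.10091078] [[0.37, -0.93, -0.0], [-0.89, -0.36, 0.28], [-0.26, -0.1, -0.96]]
[[ 4954.2311361   3730.84448645]
 [12534.65890951 10498.12370581]]
```

View pics/w0.png

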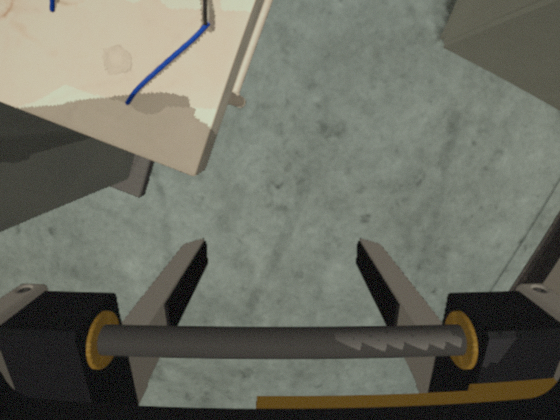

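The rows were refused, so the arm hasn't moved. The wrist picture shows only the floor, with the open fingers near (190,290) and (385,290). I'll resend the first move with every field filled in.

Scaled: 0.175 m is 0.2188, 0.14 m is 0.175, -20 degrees is -0.3333.

>>> {"api": "play_rows", "payload": {
  "increments": [
    {"tx":0.025,"ty":0.0438,"tz":0.0313,"ax":0,"ay":0,"az":-0.0667,"grip":1},
    {"tx":0.05,"ty":0.0875,"tz":0.0625,"ax":0,"ay":0,"az":-0.1333,"grip":1},
    {"tx":0.075,"ty":0.1313,"tz":0.0875,"ax":0,"ay":0,"az":-0.2,"grip":1},
    {"tx":0.1125,"ty":0.175,"tz":0.1125,"ax":0,"ay":0,"az":-0.2667,"grip":1},
    {"tx":0.15,"ty":0.2188,"tz":0.1375,"ax":0,"ay":0,"az":-0.3333,"grip":1}
  ]
}}

```text
t: 0.65
tool_pos: [372.9, -449.7, 316.1]
tcp_rot: [[1.0, 0.031, 0.0], [0.031, -1.0, -0.0], [0.0, 0.0, -1.0]]
contact_force: [1.3, -0.6, 0.5]
opening: 94.1
finger_force: 0.0
```

Scaled: 0.2 m is 0.25, 0.16 m is 0.2, -18 degrees is -0.3.

>>> {"api": "play_rows", "payload": {
  "increments": [
    {"tx":0.025,"ty":0.05,"tz":0,"ax":0,"ay":0,"az":-0.06,"grip":1},
    {"tx":0.05,"ty":0.1,"tz":0,"ax":0,"ay":0,"az":-0.12,"grip":1},
    {"tx":0.0625,"ty":0.15,"tz":0,"ax":0,"ay":0,"az":-0.18,"grip":1},
    {"tx":0.075,"ty":0.2,"tz":0,"ax":0,"ay":0,"az":-0.24,"grip":1},
    {"tx":0.0813,"ty":0.25,"tz":0,"ax":0,"ay":0,"az":-0.3,"grip":1}
  ]
}}

```text
t: 1.15
tool_pos: [437.8, -249.3, 315.1]
tcp_rot: [[0.961, -0.278, -0.0], [-0.278, -0.961, 0.0], [-0.0, -0.0, -1.0]]
contact_force: [1.4, 0.1, -1.0]
opening: 94.1
finger_force: 0.0
```

Scaled: 0.2 m is 0.25, 0.16 m is 0.2.

>>> {"api": "play_rows", "payload": {
  "increments": [
    {"tx":0,"ty":0.05,"tz":0,"ax":0,"ay":0,"az":0,"grip":1},
    {"tx":0,"ty":0.1,"tz":0,"ax":0,"ay":0,"az":0,"grip":0.8},
    {"tx":0,"ty":0.15,"tz":0,"ax":0,"ay":0,"az":0,"grip":0.6},
    {"tx":0,"ty":0.2,"tz":0,"ax":0,"ay":0,"az":0,"grip":0.5},
    {"tx":0,"ty":0.25,"tz":0,"ax":0,"ay":0,"az":0,"grip":0.5}
  ]
}}

```text
t: 1.65
tool_pos: [437.0, -49.6, 315.3]
tcp_rot: [[0.961, -0.276, 0.0], [-0.276, -0.961, -0.0], [0.0, 0.0, -1.0]]
contact_force: [0.4, 0.5, 1.0]
opening: 65.3
finger_force: 0.0
```

Scaled: 0.18 m is 0.225, 0.16 m is 0.2.

>>> {"api": "play_rows", "payload": {
  "increments": [
    {"tx":0,"ty":0.05,"tz":0,"ax":0,"ay":0,"az":0,"grip":0.5},
    {"tx":0,"ty":0.1,"tz":0,"ax":0,"ay":0,"az":0,"grip":0.5},
    {"tx":0,"ty":0.15,"tz":0,"ax":0,"ay":0,"az":0,"grip":0.5},
    {"tx":0,"ty":0.2,"tz":0,"ax":0,"ay":0,"az":0,"grip":0.5},
    {"tx":0,"ty":0.225,"tz":0,"ax":0,"ay":0,"az":0,"grip":0.5}
  ]
}}

```text
t: 2.15
tool_pos: [436.8, 132.0, 315.4]
tcp_rot: [[0.962, -0.273, 0.0], [-0.273, -0.962, 0.001], [0.0, -0.001, -1.0]]
contact_force: [-0.1, 0.2, 0.2]
opening: 46.8
finger_force: 0.0
```

```bash
python3 - <<'E'
from h import *
o=get_obs();print(o['t'],o['tool_pos'],np.round(o['tcp_rot'],3),np.round(o['q'],2),o['opening'],o['contact_force'])
c=calibration('wrist');im=camera('wrist');np.save('w1.npy',im);save('w1.png',im)
import json;json.dump({k:np.array(v).tolist() for k,v in c.items()},open('w1.json','w'))
print(-np.array(c['R']).T@np.array(c['t']).ravel())
print(proj(c,[(482,127,156),(525,114,173)]))
E
```

```text
2.15 [436.79003708 131.96242646 315.35964514] [[ 0.962 -0.273  0.   ]
 [-0.273 -0.962  0.001]
 [ 0.    -0.001 -1.   ]] [ 0.08 -0.   -0.51  1.9  -0.    1.24 -2.27] 46.845076497517624 [-0.10347339  0.16613245  0.21142506]
[514.55449195 109.48636901 494.60879522]
[[274.08363969 152.16774374]
 [274.21864641 108.65586453]]
```

View pics/w1.png

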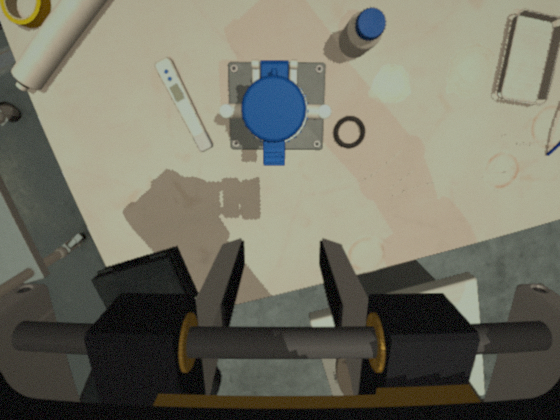

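The wrist view shows the hood at (274,108) and the tab at (274,153), as predicted. I'll refine this with the blue mask.

```bash
python3 - <<'E'
from h import *
import json
c=json.load(open('w1.json'));im=np.load('w1.npy')
hsv=cv2.cvtColor(im,cv2.COLOR_RGB2HSV);m=cv2.inRange(hsv,(100,120,40),(125,255,255))
k=np.zeros_like(m);k[55:172,235:315]=m[55:172,235:315]
ks=k.copy();
for y in (60,66,72,145,150,155,160,164,168):
    x=np.where(k[y])[0]; print(y,x.min() if len(x) else None,x.max() if len(x) else None)
x=[np.where(k[y])[0] for y in range(85,130)]
w=[(y,v.min(),v.max()) for y,v in zip(range(85,130),x)]
print(max(w,key=lambda v:v[2]-v[1]))
print('hood L/R',plane(c,[(min(v[1] for v in w),108),(max(v[2] for v in w)+1,108)],173))
ys=np.where(k[:,274])[0];print(ys.min(),ys.max())
xs=np.where(k[155])[0];print('tab c',plane(c,[(xs.min(),155),(xs.max()+1,155),(274,ys.max()+1)],158))
E
```

```text
60 None None
66 261 287
72 261 287
145 263 284
150 264 283
155 264 283
160 264 283
164 265 283
168 None None
(102, np.int64(242), np.int64(304))
hood L/R [[534.44230097 144.65195982 173.        ]
 [517.29447867  84.36517624 173.        ]]
61 164
tab c [[482.25013689 138.21425399 158.        ]
 [476.35440727 117.44576205 158.        ]
 [468.88711052 130.84927236 158.        ]]
```

Scaled: -0.173 m is -0.2163, -0.0037 m is -0.0046.

>>> {"api": "play_rows", "payload": {
  "increments": [
    {"tx":0.025,"ty":-0.0025,"tz":-0.0375,"ax":0,"ay":0,"az":0,"grip":0.5},
    {"tx":0.05,"ty":-0.0046,"tz":-0.0875,"ax":0,"ay":0,"az":0,"grip":0.5},
    {"tx":0.0506,"ty":-0.0046,"tz":-0.1375,"ax":0,"ay":0,"az":0,"grip":0.5},
    {"tx":0.0506,"ty":-0.0046,"tz":-0.1813,"ax":0,"ay":0,"az":0,"grip":0.45},
    {"tx":0.0506,"ty":-0.0046,"tz":-0.2163,"ax":0,"ay":0,"az":0,"grip":0.45}
  ]
}}

```text
t: 2.7
tool_pos: [477.1, 124.5, 140.1]
tcp_rot: [[0.961, -0.276, -0.002], [-0.276, -0.961, -0.0], [-0.002, 0.001, -1.0]]
contact_force: [0.5, 1.0, 0.3]
opening: 42.4
finger_force: 0.0
```

>>> {"api": "play_rows", "payload": {
  "grip_force": 10,
  "increments": [
    {"tx":0,"ty":0,"tz":0,"ax":0,"ay":0,"az":0,"grip":0.35},
    {"tx":0,"ty":0,"tz":0,"ax":0,"ay":0,"az":0,"grip":0.3},
    {"tx":0,"ty":0,"tz":0,"ax":0,"ay":0,"az":0,"grip":0.2},
    {"tx":0,"ty":0,"tz":0,"ax":0,"ay":0,"az":0,"grip":0.15},
    {"tx":0,"ty":0,"tz":0,"ax":0,"ay":0,"az":0,"grip":0.15}
  ]
}}

```text
t: 3.2
tool_pos: [478.8, 127.2, 144.6]
tcp_rot: [[0.962, -0.275, 0.003], [-0.275, -0.962, 0.002], [0.002, -0.003, -1.0]]
contact_force: [-2.7, 10.4, 0.9]
opening: 23.8
finger_force: 10.1
```

```bash
python3 - <<'E'
from h import *
o=get_obs();print(o['t'],o['tool_pos'],o['opening'],o['contact_force'],o['finger_force'],o['torque'])
im=camera('wrist');im2=camera('scene');save('w2.png',cv2.resize(np.hstack([im[:,:][40:340,140:420],im2[220:340,200:312].repeat(2.5 and 1,0) if 0 else cv2.resize(im2[215:335,195:307],(280,300))]),None,fx=1.4,fy=1.4))
E
```

```text
3.2 [478.77160401 127.16600795 144.64069122] 23.814073696487633 [-2.70908379 10.3972537   0.9198692 ] 10.114392936229706 [2.42019925 0.67975677 0.22877697]
```

View pics/w2.png

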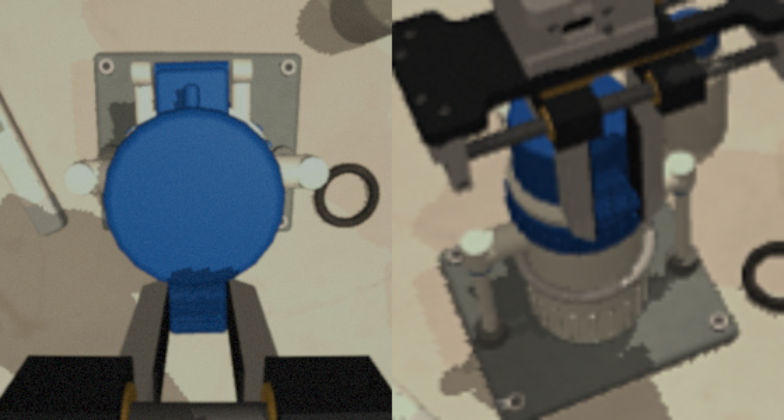

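The pads hold the tab between them at (200,300) in the picture, with an opening of 23.8 mm. Next I'll work out the swing arc.

```bash
python3 - <<'E'
import numpy as np
a,b=97,19
f=lambda t:np.array([-a*np.cos(t)+b*np.sin(t),a*np.sin(t)+b*np.cos(t)])
u=np.array([.961,-.277])
prev=0
for call in range(4):
    th0=np.radians(prev)
    for i in range(1,6):
        t=np.radians(prev+i*5.4); d=f(t)-f(th0); print(round(np.degrees(t),1),np.round(d[0]*u,1),round(d[1],1))
    prev+=27
E
```

```text
5.4 [ 2.1 -0.6] 9.0
10.8 [ 5.1 -1.5] 17.8
16.2 [ 8.8 -2.5] 26.3
21.6 [13.3 -3.8] 34.4
27.0 [18.4 -5.3] 42.0
32.4 [ 5.8 -1.7] 7.1
37.8 [12.3 -3.5] 13.5
43.2 [19.3 -5.6] 19.3
48.6 [26.8 -7.7] 24.4
54.0 [ 34.7 -10. ] 28.7
59.4 [ 8.3 -2.4] 3.5
64.8 [16.9 -4.9] 6.2
70.2 [25.6 -7.4] 8.1
75.6 [ 34.5 -10. ] 9.0
81.0 [ 43.5 -12.5] 9.1
86.4 [ 8.9 -2.6] -0.8
91.8 [17.7 -5.1] -2.4
97.2 [26.3 -7.6] -4.9
102.6 [ 34.7 -10. ] -8.3
108.0 [ 42.7 -12.3] -12.4
```

Scaled: 0.042 m is 0.0525, 0.0345 m is 0.0431.

>>> {"api": "play_rows", "payload": {
  "increments": [
    {"tx":0.0025,"ty":0.0013,"tz":0.0113,"ax":0,"ay":0,"az":0,"grip":0.15},
    {"tx":0.0063,"ty":0.0006,"tz":0.0225,"ax":0,"ay":0,"az":0,"grip":0.15},
    {"tx":0.0113,"ty":-0.0009,"tz":0.0325,"ax":0,"ay":0,"az":0,"grip":0.15},
    {"tx":0.0166,"ty":-0.0025,"tz":0.0431,"ax":0,"ay":0,"az":0,"grip":0.15},
    {"tx":0.023,"ty":-0.0044,"tz":0.0525,"ax":0,"ay":0,"az":0,"grip":0.15}
  ]
}}

```text
t: 3.8
tool_pos: [497.5, 122.4, 186.1]
tcp_rot: [[0.961, -0.276, 0.002], [-0.276, -0.961, 0.002], [0.002, -0.002, -1.0]]
contact_force: [5.1, 7.3, -3.9]
opening: 24.1
finger_force: 10.0
```

Scaled: 0.0347 m is 0.0434, 0.0287 m is 0.0359.

>>> {"api": "play_rows", "payload": {
  "increments": [
    {"tx":0.0073,"ty":-0.0013,"tz":0.0088,"ax":0,"ay":0,"az":0,"grip":0.15},
    {"tx":0.0154,"ty":-0.0031,"tz":0.0169,"ax":0,"ay":0,"az":0,"grip":0.15},
    {"tx":0.0241,"ty":-0.0058,"tz":0.0241,"ax":0,"ay":0,"az":0,"grip":0.15},
    {"tx":0.0335,"ty":-0.0084,"tz":0.0305,"ax":0,"ay":0,"az":0,"grip":0.15},
    {"tx":0.0434,"ty":-0.0113,"tz":0.0359,"ax":0,"ay":0,"az":0,"grip":0.15}
  ]
}}

```text
t: 4.3
tool_pos: [531.9, 113.6, 214.4]
tcp_rot: [[0.961, -0.275, 0.002], [-0.275, -0.961, 0.002], [0.001, -0.002, -1.0]]
contact_force: [2.0, 8.8, -5.2]
opening: 23.8
finger_force: 10.0
```

Scaled: 0.0435 m is 0.0544, 0.0345 m is 0.0431.

>>> {"api": "play_rows", "payload": {
  "increments": [
    {"tx":0.0104,"ty":-0.003,"tz":0.0044,"ax":0,"ay":0,"az":0,"grip":0.15},
    {"tx":0.0211,"ty":-0.0061,"tz":0.0078,"ax":0,"ay":0,"az":0,"grip":0.15},
    {"tx":0.032,"ty":-0.0093,"tz":0.0101,"ax":0,"ay":0,"az":0,"grip":0.15},
    {"tx":0.0431,"ty":-0.0125,"tz":0.0113,"ax":0,"ay":0,"az":0,"grip":0.15},
    {"tx":0.0544,"ty":-0.0156,"tz":0.0114,"ax":0,"ay":0,"az":0,"grip":0.15}
  ]
}}

```text
t: 4.8
tool_pos: [575.5, 101.4, 223.7]
tcp_rot: [[0.961, -0.275, 0.002], [-0.275, -0.961, 0.002], [0.001, -0.003, -1.0]]
contact_force: [1.3, 7.2, -0.0]
opening: 23.9
finger_force: 10.0
```

Scaled: 0.0427 m is 0.0534, 0.0347 m is 0.0434.

>>> {"api": "play_rows", "payload": {
  "increments": [
    {"tx":0.0111,"ty":-0.0033,"tz":-0.001,"ax":0,"ay":0,"az":0,"grip":0.15},
    {"tx":0.0221,"ty":-0.0064,"tz":-0.003,"ax":0,"ay":0,"az":0,"grip":0.15},
    {"tx":0.0329,"ty":-0.0095,"tz":-0.0061,"ax":0,"ay":0,"az":0,"grip":0.15},
    {"tx":0.0434,"ty":-0.0125,"tz":-0.0104,"ax":0,"ay":0,"az":0,"grip":0.15},
    {"tx":0.0534,"ty":-0.0154,"tz":-0.0155,"ax":0,"ay":0,"az":0,"grip":0.15}
  ]
}}

```text
t: 5.3
tool_pos: [618.4, 88.0, 210.9]
tcp_rot: [[0.961, -0.276, 0.002], [-0.276, -0.961, 0.001], [0.002, -0.001, -1.0]]
contact_force: [1.3, 4.1, 3.2]
opening: 24.1
finger_force: 10.0
```

Scaled: 0.08 m is 0.1, 0.04 m is 0.05.

>>> {"api": "play_rows", "payload": {
  "increments": [
    {"tx":0,"ty":0,"tz":0,"ax":0,"ay":0,"az":0,"grip":0.25},
    {"tx":0,"ty":0,"tz":0,"ax":0,"ay":0,"az":0,"grip":0.45},
    {"tx":0,"ty":0,"tz":0.0125,"ax":0,"ay":0,"az":0,"grip":0.5},
    {"tx":0,"ty":0,"tz":0.05,"ax":0,"ay":0,"az":0,"grip":0.5},
    {"tx":-0.0125,"ty":0.0038,"tz":0.1,"ax":0,"ay":0,"az":0,"grip":0.5}
  ]
}}

```text
t: 5.8
tool_pos: [606.6, 89.6, 289.6]
tcp_rot: [[0.961, -0.277, -0.003], [-0.277, -0.961, -0.001], [-0.003, 0.002, -1.0]]
contact_force: [0.1, -0.0, 0.3]
opening: 46.8
finger_force: 0.0
```

>>> {"api": "play_rows", "payload": {
  "increments": [
    {"tx":-0.05,"ty":0.0138,"tz":0.025,"ax":0,"ay":0,"az":0,"grip":0.5},
    {"tx":-0.1,"ty":0.0275,"tz":0.0375,"ax":0,"ay":0,"az":0,"grip":0.5},
    {"tx":-0.15,"ty":0.0413,"tz":0.0375,"ax":0,"ay":0,"az":0,"grip":0.6},
    {"tx":-0.2,"ty":0.055,"tz":0.0375,"ax":0,"ay":0,"az":0,"grip":0.7},
    {"tx":-0.2,"ty":0.055,"tz":0.0375,"ax":0,"ay":0,"az":0,"grip":0.7}
  ]
}}

```text
t: 6.3
tool_pos: [443.3, 136.0, 321.1]
tcp_rot: [[0.962, -0.273, 0.002], [-0.273, -0.962, -0.001], [0.002, 0.001, -1.0]]
contact_force: [-0.9, -1.1, -0.4]
opening: 65.1
finger_force: 0.0
```

```bash
python3 - <<'E'
from h import *
import json
o=get_obs();print(o['t'],o['tool_pos'],o['opening'],o['contact_force'],np.round(o['q'],2))
for n in('wrist','top'):
    c=calibration(n);im=camera(n);np.save(n+'3.npy',im);json.dump({k:np.array(v).tolist() for k,v in c.items()},open(n+'3.json','w'))
    hsv=cv2.cvtColor(im,cv2.COLOR_RGB2HSV);m=cv2.inRange(hsv,(0,130,50),(8,255,255))|cv2.inRange(hsv,(172,130,50),(180,255,255))
    for q in cv2.findContours(m,0,2)[0]:
        if cv2.contourArea(q)>40: print(n,cv2.boundingRect(q),cv2.contourArea(q),cv2.minEnclosingCircle(q),proj(c,[(526,114.4,151.5)]))
save('w3.png',np.load('wrist3.npy'))
E
```

```text
6.3 [443.34513977 136.00085062 321.14136369] 65.06721135030132 [-0.87565599 -1.13613419 -0.44928485] [ 0.09  0.01 -0.52  1.88  0.01  1.26 -2.28]
wrist (256, 91, 47, 48) 1696.0 ((278.7568054199219, 114.7024154663086), 23.998388290405273) [[279.15223928 113.83959676]]
top (207, 244, 25, 24) 435.0 ((219.13636779785156, 255.77272033691406), 12.30224609375) [[219.61391312 255.84125461]]
top (470, 184, 12, 40) 357.0 ((476.0, 203.65383911132812), 19.755451202392578) [[219.61391312 255.84125461]]
top (384, 128, 17, 17) 182.0 ((392.1363525390625, 136.09091186523438), 8.136982917785645) [[219.61391312 255.84125461]]
top (363, 64, 16, 17) 192.0 ((370.375, 72.375), 8.531292915344238) [[219.61391312 255.84125461]]
```

View pics/w3.png

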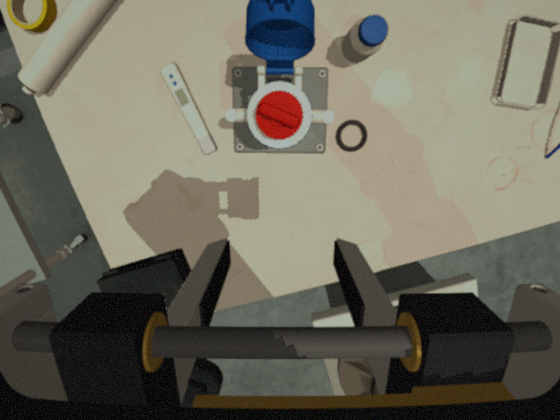

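The cover is fully back at about (280,30), and the red cap shows at (279,115) with its wing running diagonally. A zoom should give the wing's angle.

```bash
python3 - <<'E'
from h import *
im=np.load('wrist3.npy')[85:145,249:309];save('w4.png',cv2.convertScaleAbs(cv2.resize(im,(540,540),interpolation=cv2.INTER_CUBIC),alpha=1.3))
E
```

```text
(no output)
```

View pics/w4.png

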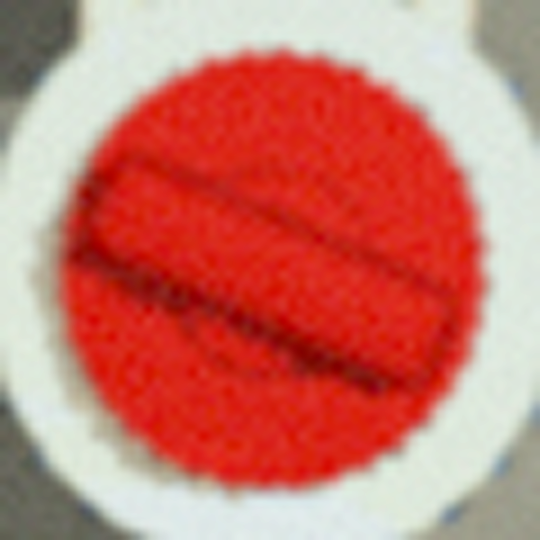

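The wing's top face has corners near (130,160), (450,292), (425,382) and (90,245) in the zoom.

```bash
python3 - <<'E'
from h import *
import json
c=json.load(open('wrist3.json'));z=lambda L:[(x/9+249,y/9+85) for x,y in L]
P=plane(c,z([(130,160),(450,292),(425,382),(90,245)]),168)
print(P.round(1),P.mean(0))
for e in (P[1]-P[0],P[2]-P[3]):print(np.linalg.norm(e),np.degrees(np.arctan2(e[1],e[0])))
print(np.linalg.norm(P[0]-P[3]),plane(c,[(278.8,114.7),(279.3,115)],151.5))
E
```

```text
[[540.7 126.8 168. ]
 [516.7  95.6 168. ]
 [507.7 101.  168. ]
 [533.  133.9 168. ]] [524.53477456 114.33717419 168.        ]
39.41756791199978 -127.55918697174481
41.51556249131779 -127.55055445442552
10.477272232429096 [[525.23502977 115.01534449 151.5       ]
 [524.78380505 114.58024569 151.5       ]]
```

Scaled: 0.079 m is 0.0988, -0.0215 m is -0.0269, 34.1 degrees is 0.5683.

>>> {"api": "play_rows", "payload": {
  "increments": [
    {"tx":0.025,"ty":-0.0063,"tz":0,"ax":0,"ay":0,"az":0.1133,"grip":0.6},
    {"tx":0.05,"ty":-0.0125,"tz":0,"ax":0,"ay":0,"az":0.2267,"grip":0.5},
    {"tx":0.075,"ty":-0.02,"tz":0,"ax":0,"ay":0,"az":0.3417,"grip":0.4},
    {"tx":0.0988,"ty":-0.0269,"tz":-0.025,"ax":0,"ay":0,"az":0.455,"grip":0.4},
    {"tx":0.0988,"ty":-0.0269,"tz":-0.0625,"ax":0,"ay":0,"az":0.5683,"grip":0.4}
  ]
}}

```text
t: 6.9
tool_pos: [529.6, 111.8, 269.6]
tcp_rot: [[0.95, 0.312, 0.002], [0.312, -0.95, 0.001], [0.002, -0.0, -1.0]]
contact_force: [1.0, -0.4, -0.8]
opening: 37.6
finger_force: 0.0
```

Scaled: -0.07 m is -0.0875, -0.06 m is -0.075, 34.2 degrees is 0.57.

>>> {"api": "play_rows", "payload": {
  "increments": [
    {"tx":0,"ty":0,"tz":-0.025,"ax":0,"ay":0,"az":0.1167,"grip":0.4},
    {"tx":0,"ty":0,"tz":-0.05,"ax":0,"ay":0,"az":0.2333,"grip":0.4},
    {"tx":0,"ty":0,"tz":-0.075,"ax":0,"ay":0,"az":0.35,"grip":0.4},
    {"tx":0,"ty":0,"tz":-0.0875,"ax":0,"ay":0,"az":0.4667,"grip":0.4},
    {"tx":0,"ty":0,"tz":-0.0875,"ax":0,"ay":0,"az":0.57,"grip":0.4}
  ]
}}

```text
t: 7.4
tool_pos: [526.2, 112.3, 197.8]
tcp_rot: [[0.609, 0.793, -0.003], [0.793, -0.609, -0.0], [-0.002, -0.002, -1.0]]
contact_force: [-0.5, -1.1, 0.8]
opening: 37.9
finger_force: 0.0
```

>>> {"api": "play_rows", "payload": {
  "increments": [
    {"tx":0,"ty":0,"tz":0,"ax":0,"ay":0,"az":0,"grip":0.4},
    {"tx":0,"ty":0,"tz":0,"ax":0,"ay":0,"az":0,"grip":0.4},
    {"tx":0,"ty":0,"tz":0,"ax":0,"ay":0,"az":0,"grip":0.4}
  ]
}}

```text
t: 7.7
tool_pos: [526.7, 113.1, 199.8]
tcp_rot: [[0.614, 0.789, 0.0], [0.789, -0.614, 0.0], [0.0, 0.0, -1.0]]
contact_force: [-0.1, -0.2, -0.4]
opening: 37.4
finger_force: 0.0
```

```bash
python3 - <<'E'
from h import *
o=get_obs();R=np.array(o['tcp_rot']);print(o['t'],o['tool_pos'],'yaw',np.degrees(np.arctan2(R[1,0],R[0,0])),o['contact_force'],o['torque'],np.round(o['q'],2))
c=calibration('wrist');im=camera('wrist');np.save('w5.npy',im);print(proj(c,[(525,114.5,168)]))
hsv=cv2.cvtColor(im,cv2.COLOR_RGB2HSV);m=cv2.inRange(hsv,(0,130,50),(8,255,255))|cv2.inRange(hsv,(172,130,50),(180,255,255))
for q in cv2.findContours(m,0,2)[0]:
    if cv2.contourArea(q)>400: print(cv2.boundingRect(q),cv2.minEnclosingCircle(q),proj(c,[(525,114.5,151.5)]))
save('w5.png',im)
E
```

```text
7.7 [526.65708204 113.06749999 199.82535743] yaw 52.10502739014508 [-0.1059843  -0.18932117 -0.38710068] [-0.05375927 -0.0200255  -0.0368447 ] [ 0.18  0.26 -0.59  1.89  0.17  1.04 -1.15]
[[278.64269426 232.88379461]]
(246, 189, 66, 71) ((278.0, 224.0), 35.227928161621094) [[278.84331799 225.29310304]]
```

View pics/w5.png

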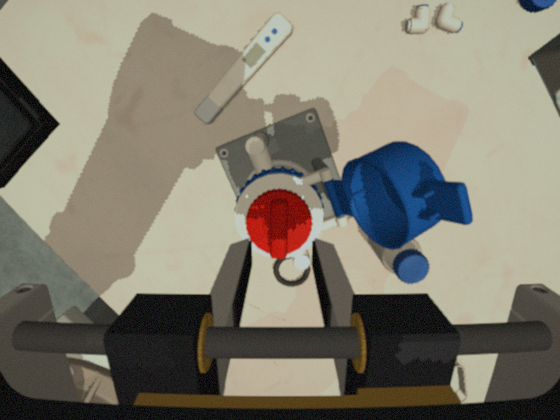

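The wing stands vertical in the picture at about (279,225), square between the fingers, and needs only about 2 mm of sideways shift. I'll descend and grip it softly.

Scaled: -0.0455 m is -0.0569, -0.04 m is -0.05.

>>> {"api": "play_rows", "payload": {
  "increments": [
    {"tx":-0.0025,"ty":0.0021,"tz":-0.0188,"ax":0,"ay":0,"az":0,"grip":0.4},
    {"tx":-0.0025,"ty":0.0021,"tz":-0.0375,"ax":0,"ay":0,"az":0,"grip":0.4},
    {"tx":-0.0025,"ty":0.0021,"tz":-0.05,"ax":0,"ay":0,"az":0,"grip":0.4},
    {"tx":-0.0025,"ty":0.0021,"tz":-0.0569,"ax":0,"ay":0,"az":0,"grip":0.35},
    {"tx":-0.0025,"ty":0.0021,"tz":-0.0569,"ax":0,"ay":0,"az":0,"grip":0.3}
  ]
}}

```text
t: 8.25
tool_pos: [523.9, 114.9, 153.4]
tcp_rot: [[0.612, 0.791, -0.001], [0.791, -0.612, -0.0], [-0.001, -0.001, -1.0]]
contact_force: [0.6, 0.0, -0.2]
opening: 29.4
finger_force: 0.0
```

>>> {"api": "play_rows", "payload": {
  "grip_force": 15,
  "increments": [
    {"tx":0,"ty":0,"tz":0,"ax":0,"ay":0,"az":0,"grip":0.2},
    {"tx":0,"ty":0,"tz":0,"ax":0,"ay":0,"az":0,"grip":0.15},
    {"tx":0,"ty":0,"tz":0,"ax":0,"ay":0,"az":0,"grip":0.1},
    {"tx":0,"ty":0,"tz":0,"ax":0,"ay":0,"az":0,"grip":0.05},
    {"tx":0,"ty":0,"tz":0,"ax":0,"ay":0,"az":0,"grip":0.05}
  ]
}}

```text
t: 8.75
tool_pos: [524.6, 115.1, 154.6]
tcp_rot: [[0.612, 0.791, 0.001], [0.791, -0.612, 0.0], [0.001, 0.001, -1.0]]
contact_force: [-0.2, -0.9, 4.6]
opening: 13.0
finger_force: 15.0
```

```bash
cat > st.py <<'E'
from bench import *;import numpy as np
o=get_obs();R=np.array(o['tcp_rot']);print(round(o['t'],2),np.round(o['tool_pos'],1),'yaw',np.degrees(np.arctan2(R[1,0],R[0,0])).round(1),'F',np.round(o['contact_force'],1),'M',np.round(o['torque'],2),'open',round(o['opening'],1),o['finger_force'],'q7',round(o['q'][6],2))
E
python3 st.py
```

```text
8.75 [524.6 115.1 154.6] yaw 52.3 F [-0.2 -0.9  4.6] M [-0.14  0.06 -0.04] open 13.0 14.998800158500671 q7 -1.18
```

Scaled: 24 degrees is 0.4.

>>> {"api": "play_rows", "payload": {
  "increments": [
    {"tx":0,"ty":0,"tz":0,"ax":0,"ay":0,"az":0.0833,"grip":0.05},
    {"tx":0,"ty":0,"tz":0,"ax":0,"ay":0,"az":0.1667,"grip":0.05},
    {"tx":0,"ty":0,"tz":0,"ax":0,"ay":0,"az":0.25,"grip":0.05},
    {"tx":0,"ty":0,"tz":0,"ax":0,"ay":0,"az":0.3333,"grip":0.05},
    {"tx":0,"ty":0,"tz":0,"ax":0,"ay":0,"az":0.4,"grip":0.05}
  ]
}}

```text
t: 9.25
tool_pos: [524.6, 115.1, 154.6]
tcp_rot: [[0.234, 0.972, 0.001], [0.972, -0.234, 0.0], [0.0, 0.001, -1.0]]
contact_force: [-0.1, -0.0, 5.3]
opening: 12.8
finger_force: 15.0
```

```bash
python3 st.py
```

```text
9.25 [524.6 115.1 154.6] yaw 76.5 F [-0.1 -0.   5.3] M [-0.12 -0.13 -0.04] open 12.8 14.998341053724289 q7 -0.79
```

Scaled: 0.001 m is 0.0013, 0.0005 m is 0.0006.

>>> {"api": "play_rows", "payload": {
  "increments": [
    {"tx":0,"ty":0,"tz":0.0006,"ax":0,"ay":0,"az":0,"grip":0.05},
    {"tx":0,"ty":0,"tz":0.0013,"ax":0,"ay":0,"az":0,"grip":0.05},
    {"tx":0,"ty":0,"tz":0.0013,"ax":0,"ay":0,"az":0,"grip":0.05}
  ]
}}

```text
t: 9.55
tool_pos: [524.1, 114.9, 155.1]
tcp_rot: [[0.239, 0.971, -0.0], [0.971, -0.239, -0.0], [-0.0, -0.0, -1.0]]
contact_force: [-0.6, -0.5, -0.4]
opening: 13.0
finger_force: 15.0
```

```bash
python3 st.py
```

```text
9.55 [524.1 114.9 155.1] yaw 76.2 F [-0.6 -0.5 -0.4] M [-0.04 -0.08 -0.08] open 13.0 14.997641891241074 q7 -0.79
```

Scaled: 0.0015 m is 0.0019, 0.001 m is 0.0013.

>>> {"api": "play_rows", "payload": {
  "increments": [
    {"tx":0,"ty":0,"tz":0.0006,"ax":0,"ay":0,"az":0,"grip":0.05},
    {"tx":0,"ty":0,"tz":0.0013,"ax":0,"ay":0,"az":0,"grip":0.05},
    {"tx":0,"ty":0,"tz":0.0019,"ax":0,"ay":0,"az":0,"grip":0.05},
    {"tx":0,"ty":0,"tz":0.0019,"ax":0,"ay":0,"az":0,"grip":0.05}
  ]
}}

```text
t: 9.95
tool_pos: [524.1, 115.0, 156.5]
tcp_rot: [[0.237, 0.971, -0.0], [0.971, -0.237, 0.0], [-0.0, -0.0, -1.0]]
contact_force: [0.5, -0.4, -3.0]
opening: 12.7
finger_force: 15.0
```

Scaled: 0.001 m is 0.0013, 0.0005 m is 0.0006.

>>> {"api": "play_rows", "payload": {
  "increments": [
    {"tx":0,"ty":0,"tz":0.0006,"ax":0,"ay":0,"az":0,"grip":0.05},
    {"tx":0,"ty":0,"tz":0.0013,"ax":0,"ay":0,"az":0,"grip":0.05},
    {"tx":0,"ty":0,"tz":0.0013,"ax":0,"ay":0,"az":0,"grip":0.05}
  ]
}}

```text
t: 10.25
tool_pos: [524.0, 114.9, 157.2]
tcp_rot: [[0.237, 0.971, -0.001], [0.971, -0.237, 0.0], [-0.0, -0.001, -1.0]]
contact_force: [3.0, 1.8, -15.2]
opening: 13.1
finger_force: 15.0
```

Scaled: -0.0008 m is -0.001.

>>> {"api": "play_rows", "payload": {
  "increments": [
    {"tx":0,"ty":0,"tz":-0.001,"ax":0,"ay":0,"az":0,"grip":0.05},
    {"tx":0,"ty":0,"tz":-0.001,"ax":0,"ay":0,"az":0,"grip":0.05}
  ]
}}

```text
t: 10.45
tool_pos: [524.1, 115.0, 156.8]
tcp_rot: [[0.237, 0.972, -0.0], [0.972, -0.237, -0.0], [-0.0, -0.0, -1.0]]
contact_force: [1.9, -0.2, -11.6]
opening: 12.4
finger_force: 15.0
```

Scaled: 6 degrees is 0.1.

>>> {"api": "play_rows", "payload": {
  "increments": [
    {"tx":0,"ty":0,"tz":0,"ax":0,"ay":0,"az":0.0333,"grip":0.05},
    {"tx":0,"ty":0,"tz":0,"ax":0,"ay":0,"az":0.0667,"grip":0.05},
    {"tx":0,"ty":0,"tz":0,"ax":0,"ay":0,"az":0.1,"grip":0.05},
    {"tx":0,"ty":0,"tz":0,"ax":0,"ay":0,"az":0.1,"grip":0.05}
  ]
}}

```text
t: 10.85
tool_pos: [523.6, 115.0, 156.8]
tcp_rot: [[0.133, 0.991, -0.001], [0.991, -0.133, -0.0], [-0.0, -0.001, -1.0]]
contact_force: [-1.8, 0.6, -7.6]
opening: 12.8
finger_force: 15.0
```

```bash
python3 st.py
```

```text
10.85 [523.6 115.  156.8] yaw 82.3 F [-1.8  0.6 -7.6] M [ 0.24  0.7  -0.06] open 12.8 14.99479427933693 q7 -0.69
```

Scaled: 6 degrees is 0.1.

>>> {"api": "play_rows", "payload": {
  "increments": [
    {"tx":0,"ty":0,"tz":0,"ax":0,"ay":0,"az":0.0333,"grip":0.05},
    {"tx":0,"ty":0,"tz":0,"ax":0,"ay":0,"az":0.0667,"grip":0.05},
    {"tx":0,"ty":0,"tz":0,"ax":0,"ay":0,"az":0.1,"grip":0.05},
    {"tx":0,"ty":0,"tz":0,"ax":0,"ay":0,"az":0.1,"grip":0.05}
  ]
}}

```text
t: 11.25
tool_pos: [523.9, 114.9, 156.8]
tcp_rot: [[0.03, 1.0, -0.001], [1.0, -0.03, -0.0], [-0.0, -0.001, -1.0]]
contact_force: [-2.6, 0.1, -7.3]
opening: 12.8
finger_force: 15.0
```

Scaled: 6 degrees is 0.1.

>>> {"api": "play_rows", "payload": {
  "increments": [
    {"tx":0,"ty":0,"tz":0,"ax":0,"ay":0,"az":0.0333,"grip":0.05},
    {"tx":0,"ty":0,"tz":0,"ax":0,"ay":0,"az":0.0667,"grip":0.05},
    {"tx":0,"ty":0,"tz":0,"ax":0,"ay":0,"az":0.1,"grip":0.05},
    {"tx":0,"ty":0,"tz":0,"ax":0,"ay":0,"az":0.1,"grip":0.05}
  ]
}}

```text
t: 11.65
tool_pos: [524.1, 114.9, 156.9]
tcp_rot: [[-0.074, 0.997, -0.0], [0.997, 0.074, -0.0], [-0.0, -0.0, -1.0]]
contact_force: [-2.5, -0.0, -6.1]
opening: 13.0
finger_force: 15.0
```

```bash
python3 st.py
```

```text
11.65 [524.1 114.9 156.9] yaw 94.2 F [-2.5 -0.  -6.1] M [-0.07  0.43 -0.01] open 13.0 14.995088428258896 q7 -0.5
```

Scaled: 6 degrees is 0.1.

>>> {"api": "play_rows", "payload": {
  "increments": [
    {"tx":0,"ty":0,"tz":0,"ax":0,"ay":0,"az":0.0333,"grip":0.05},
    {"tx":0,"ty":0,"tz":0,"ax":0,"ay":0,"az":0.0667,"grip":0.05},
    {"tx":0,"ty":0,"tz":0,"ax":0,"ay":0,"az":0.1,"grip":0.05},
    {"tx":0,"ty":0,"tz":0,"ax":0,"ay":0,"az":0.1,"grip":0.05}
  ]
}}

```text
t: 12.05
tool_pos: [524.2, 114.9, 157.0]
tcp_rot: [[-0.177, 0.984, -0.0], [0.984, 0.177, -0.0], [-0.0, -0.0, -1.0]]
contact_force: [-0.8, 0.1, -6.3]
opening: 12.6
finger_force: 15.0
```

Scaled: 6 degrees is 0.1.

>>> {"api": "play_rows", "payload": {
  "increments": [
    {"tx":0,"ty":0,"tz":0,"ax":0,"ay":0,"az":0.0333,"grip":0.05},
    {"tx":0,"ty":0,"tz":0,"ax":0,"ay":0,"az":0.0667,"grip":0.05},
    {"tx":0,"ty":0,"tz":0,"ax":0,"ay":0,"az":0.1,"grip":0.05},
    {"tx":0,"ty":0,"tz":0,"ax":0,"ay":0,"az":0.1,"grip":0.05}
  ]
}}

```text
t: 12.45
tool_pos: [524.4, 115.0, 157.0]
tcp_rot: [[-0.279, 0.96, 0.0], [0.96, 0.279, 0.0], [-0.0, 0.0, -1.0]]
contact_force: [-1.2, -0.1, -4.6]
opening: 13.0
finger_force: 15.0
```

```bash
python3 st.py
```

```text
12.45 [524.4 115.  157. ] yaw 106.2 F [-1.2 -0.1 -4.6] M [-0.13  0.31 -0.01] open 13.0 14.99569684267044 q7 -0.31
```

Scaled: 0.0002 m is 0.0003, 6 degrees is 0.1.

>>> {"api": "play_rows", "payload": {
  "increments": [
    {"tx":0,"ty":0,"tz":0.0003,"ax":0,"ay":0,"az":0.0333,"grip":0.05},
    {"tx":0,"ty":0,"tz":0.0003,"ax":0,"ay":0,"az":0.0667,"grip":0.05},
    {"tx":0,"ty":0,"tz":0.0003,"ax":0,"ay":0,"az":0.1,"grip":0.05},
    {"tx":0,"ty":0,"tz":0.0003,"ax":0,"ay":0,"az":0.1,"grip":0.05}
  ]
}}

```text
t: 12.85
tool_pos: [524.3, 114.9, 157.1]
tcp_rot: [[-0.378, 0.926, 0.0], [0.926, 0.378, -0.0], [-0.0, -0.0, -1.0]]
contact_force: [-2.1, -0.7, -5.1]
opening: 13.0
finger_force: 15.0
```

Scaled: 6 degrees is 0.1.

>>> {"api": "play_rows", "payload": {
  "increments": [
    {"tx":0,"ty":0,"tz":0,"ax":0,"ay":0,"az":0.0333,"grip":0.05},
    {"tx":0,"ty":0,"tz":0,"ax":0,"ay":0,"az":0.0667,"grip":0.05},
    {"tx":0,"ty":0,"tz":0,"ax":0,"ay":0,"az":0.1,"grip":0.05},
    {"tx":0,"ty":0,"tz":0,"ax":0,"ay":0,"az":0.1,"grip":0.05}
  ]
}}

```text
t: 13.25
tool_pos: [524.3, 114.9, 157.2]
tcp_rot: [[-0.472, 0.882, 0.0], [0.882, 0.472, -0.0], [-0.0, 0.0, -1.0]]
contact_force: [-1.1, -1.2, -4.3]
opening: 13.1
finger_force: 15.0
```

```bash
python3 st.py
```

```text
13.25 [524.3 114.9 157.2] yaw 118.2 F [-1.1 -1.2 -4.3] M [-0.15  0.39  0.  ] open 13.1 14.995691478252411 q7 -0.12
```

Scaled: 0.0002 m is 0.0003, 6 degrees is 0.1.

>>> {"api": "play_rows", "payload": {
  "increments": [
    {"tx":0,"ty":0,"tz":0.0003,"ax":0,"ay":0,"az":0.0333,"grip":0.05},
    {"tx":0,"ty":0,"tz":0.0003,"ax":0,"ay":0,"az":0.0667,"grip":0.05},
    {"tx":0,"ty":0,"tz":0.0003,"ax":0,"ay":0,"az":0.1,"grip":0.05},
    {"tx":0,"ty":0,"tz":0.0003,"ax":0,"ay":0,"az":0.1,"grip":0.05}
  ]
}}

```text
t: 13.65
tool_pos: [524.2, 114.9, 157.3]
tcp_rot: [[-0.562, 0.827, -0.0], [0.827, 0.562, -0.0], [-0.0, -0.0, -1.0]]
contact_force: [-1.0, -0.3, -5.0]
opening: 12.8
finger_force: 15.0
```

Scaled: 6 degrees is 0.1.

>>> {"api": "play_rows", "payload": {
  "increments": [
    {"tx":0,"ty":0,"tz":0,"ax":0,"ay":0,"az":0.0333,"grip":0.05},
    {"tx":0,"ty":0,"tz":0,"ax":0,"ay":0,"az":0.0667,"grip":0.05},
    {"tx":0,"ty":0,"tz":0,"ax":0,"ay":0,"az":0.1,"grip":0.05},
    {"tx":0,"ty":0,"tz":0,"ax":0,"ay":0,"az":0.1,"grip":0.05}
  ]
}}

```text
t: 14.05
tool_pos: [524.3, 114.9, 157.3]
tcp_rot: [[-0.645, 0.764, 0.0], [0.764, 0.645, -0.0], [-0.0, 0.0, -1.0]]
contact_force: [-1.3, -1.1, -4.4]
opening: 13.0
finger_force: 15.0
```

```bash
python3 st.py
```

```text
14.05 [524.3 114.9 157.3] yaw 130.2 F [-1.3 -1.1 -4.4] M [-0.19  0.27 -0.02] open 13.0 14.995849281549454 q7 0.07
```

Scaled: 0.0002 m is 0.0003, 6 degrees is 0.1.

>>> {"api": "play_rows", "payload": {
  "increments": [
    {"tx":0,"ty":0,"tz":0.0003,"ax":0,"ay":0,"az":0.0333,"grip":0.05},
    {"tx":0,"ty":0,"tz":0.0003,"ax":0,"ay":0,"az":0.0667,"grip":0.05},
    {"tx":0,"ty":0,"tz":0.0003,"ax":0,"ay":0,"az":0.1,"grip":0.05},
    {"tx":0,"ty":0,"tz":0.0003,"ax":0,"ay":0,"az":0.1,"grip":0.05}
  ]
}}

```text
t: 14.45
tool_pos: [524.3, 114.9, 157.5]
tcp_rot: [[-0.721, 0.693, -0.0], [0.693, 0.721, -0.0], [-0.0, -0.0, -1.0]]
contact_force: [-2.0, -1.9, -4.5]
opening: 12.6
finger_force: 15.0
```

Scaled: 6 degrees is 0.1.

>>> {"api": "play_rows", "payload": {
  "increments": [
    {"tx":0,"ty":0,"tz":0,"ax":0,"ay":0,"az":0.0333,"grip":0.05},
    {"tx":0,"ty":0,"tz":0,"ax":0,"ay":0,"az":0.0667,"grip":0.05},
    {"tx":0,"ty":0,"tz":0,"ax":0,"ay":0,"az":0.1,"grip":0.05},
    {"tx":0,"ty":0,"tz":0,"ax":0,"ay":0,"az":0.1,"grip":0.05}
  ]
}}

```text
t: 14.85
tool_pos: [524.4, 115.0, 157.6]
tcp_rot: [[-0.79, 0.613, 0.0], [0.613, 0.79, 0.0], [-0.0, 0.0, -1.0]]
contact_force: [-1.2, -0.7, -3.7]
opening: 13.2
finger_force: 15.0
```

```bash
python3 st.py
```

```text
14.85 [524.4 115.  157.6] yaw 142.2 F [-1.2 -0.7 -3.7] M [-0.19  0.22 -0.06] open 13.2 14.995983392000198 q7 0.26
```

Scaled: 0.0002 m is 0.0003, 6 degrees is 0.1.

>>> {"api": "play_rows", "payload": {
  "increments": [
    {"tx":0,"ty":0,"tz":0.0003,"ax":0,"ay":0,"az":0.0333,"grip":0.05},
    {"tx":0,"ty":0,"tz":0.0003,"ax":0,"ay":0,"az":0.0667,"grip":0.05},
    {"tx":0,"ty":0,"tz":0.0003,"ax":0,"ay":0,"az":0.1,"grip":0.05},
    {"tx":0,"ty":0,"tz":0.0003,"ax":0,"ay":0,"az":0.1,"grip":0.05}
  ]
}}

```text
t: 15.25
tool_pos: [524.4, 115.1, 157.8]
tcp_rot: [[-0.85, 0.527, 0.0], [0.527, 0.85, 0.0], [-0.0, 0.0, -1.0]]
contact_force: [-1.3, -0.9, -3.5]
opening: 12.8
finger_force: 15.0
```

Scaled: 6 degrees is 0.1.

>>> {"api": "play_rows", "payload": {
  "increments": [
    {"tx":0,"ty":0,"tz":0,"ax":0,"ay":0,"az":0.0333,"grip":0.05},
    {"tx":0,"ty":0,"tz":0,"ax":0,"ay":0,"az":0.0667,"grip":0.05},
    {"tx":0,"ty":0,"tz":0,"ax":0,"ay":0,"az":0.1,"grip":0.05},
    {"tx":0,"ty":0,"tz":0,"ax":0,"ay":0,"az":0.1,"grip":0.05}
  ]
}}

```text
t: 15.65
tool_pos: [524.8, 115.4, 158.1]
tcp_rot: [[-0.9, 0.436, 0.001], [0.436, 0.9, 0.001], [-0.001, 0.001, -1.0]]
contact_force: [0.9, 0.2, -1.2]
opening: 13.1
finger_force: 15.0
```

```bash
python3 st.py
```

```text
15.65 [524.8 115.4 158.1] yaw 154.2 F [ 0.9  0.2 -1.2] M [ 0.05 -0.13 -0.  ] open 13.1 14.997378140687943 q7 0.45
```

Fz has dropped to roughly the cap's weight and the side forces are gone, so I think the lugs have reached the gap. A small test lift will show it.

Scaled: 0.0007 m is 0.0009, 0.0005 m is 0.0006.

>>> {"api": "play_rows", "payload": {
  "increments": [
    {"tx":0,"ty":0,"tz":0.0006,"ax":0,"ay":0,"az":0,"grip":0.05},
    {"tx":0,"ty":0,"tz":0.0009,"ax":0,"ay":0,"az":0,"grip":0.05},
    {"tx":0,"ty":0,"tz":0.0009,"ax":0,"ay":0,"az":0,"grip":0.05}
  ]
}}

```text
t: 15.95
tool_pos: [524.3, 115.1, 158.5]
tcp_rot: [[-0.901, 0.435, 0.0], [0.435, 0.901, 0.0], [-0.0, 0.0, -1.0]]
contact_force: [1.2, -1.0, -1.3]
opening: 12.8
finger_force: 15.0
```

Scaled: 0.001 m is 0.0013, 0.0006 m is 0.0008, 3 degrees is 0.05.

>>> {"api": "play_rows", "payload": {
  "increments": [
    {"tx":0,"ty":0,"tz":0,"ax":0,"ay":0,"az":0.025,"grip":0.05},
    {"tx":0,"ty":0,"tz":0,"ax":0,"ay":0,"az":0.05,"grip":0.05},
    {"tx":0,"ty":0,"tz":0.0008,"ax":0,"ay":0,"az":0.05,"grip":0.05},
    {"tx":0,"ty":0,"tz":0.0013,"ax":0,"ay":0,"az":0.05,"grip":0.05},
    {"tx":0,"ty":0,"tz":0.0013,"ax":0,"ay":0,"az":0.05,"grip":0.05}
  ]
}}

```text
t: 16.45
tool_pos: [524.2, 114.9, 159.4]
tcp_rot: [[-0.922, 0.386, -0.0], [0.386, 0.922, -0.0], [0.0, -0.0, -1.0]]
contact_force: [0.5, 0.7, -1.4]
opening: 13.0
finger_force: 15.0
```

```bash
python3 st.py
```

```text
16.45 [524.2 114.9 159.4] yaw 157.3 F [ 0.5  0.7 -1.4] M [-0.01 -0.16  0.  ] open 13.0 14.997630268335342 q7 0.5
```

Lifting is free now, so I'll raise it further in gentle steps.

Scaled: 0.003 m is 0.0038, 0.002 m is 0.0025.

>>> {"api": "play_rows", "payload": {
  "increments": [
    {"tx":0,"ty":0,"tz":0.0013,"ax":0,"ay":0,"az":0,"grip":0.05},
    {"tx":0,"ty":0,"tz":0.0025,"ax":0,"ay":0,"az":0,"grip":0.05},
    {"tx":0,"ty":0,"tz":0.0038,"ax":0,"ay":0,"az":0,"grip":0.05},
    {"tx":0,"ty":0,"tz":0.0038,"ax":0,"ay":0,"az":0,"grip":0.05}
  ]
}}

```text
t: 16.85
tool_pos: [524.3, 115.0, 162.5]
tcp_rot: [[-0.922, 0.386, 0.0], [0.386, 0.922, 0.0], [-0.0, 0.0, -1.0]]
contact_force: [-0.2, -0.4, 0.1]
opening: 13.2
finger_force: 15.0
```

```bash
python3 st.py
```

```text
16.85 [524.3 115.  162.5] yaw 157.3 F [-0.2 -0.4  0.1] M [ 0.04 -0.16 -0.02] open 13.2 14.997628927230835 q7 0.5
```

Scaled: 0.03 m is 0.0375, 0.022 m is 0.0275.

>>> {"api": "play_rows", "payload": {
  "increments": [
    {"tx":0,"ty":0,"tz":0.005,"ax":0,"ay":0,"az":0,"grip":0.05},
    {"tx":0,"ty":0,"tz":0.01,"ax":0,"ay":0,"az":0,"grip":0.05},
    {"tx":0,"ty":0,"tz":0.0175,"ax":0,"ay":0,"az":0,"grip":0.05},
    {"tx":0,"ty":0,"tz":0.0275,"ax":0,"ay":0,"az":0,"grip":0.05},
    {"tx":0,"ty":0,"tz":0.0375,"ax":0,"ay":0,"az":0,"grip":0.05}
  ]
}}

```text
t: 17.35
tool_pos: [524.3, 115.0, 193.2]
tcp_rot: [[-0.922, 0.386, 0.0], [0.386, 0.922, -0.0], [-0.0, 0.0, -1.0]]
contact_force: [0.7, 0.3, -0.8]
opening: 12.5
finger_force: 15.0
```

Scaled: 0.1 m is 0.125, 0.08 m is 0.1.

>>> {"api": "play_rows", "payload": {
  "grip_force": 20,
  "increments": [
    {"tx":0,"ty":0,"tz":0.025,"ax":0,"ay":0,"az":0,"grip":0.05},
    {"tx":0,"ty":0,"tz":0.0625,"ax":0,"ay":0,"az":0,"grip":0.05},
    {"tx":0,"ty":0,"tz":0.1,"ax":0,"ay":0,"az":0,"grip":0.05},
    {"tx":0,"ty":0,"tz":0.125,"ax":0,"ay":0,"az":0,"grip":0.05},
    {"tx":0,"ty":0,"tz":0.125,"ax":0,"ay":0,"az":0,"grip":0.05}
  ]
}}

```text
t: 17.85
tool_pos: [525.3, 115.6, 295.5]
tcp_rot: [[-0.922, 0.386, 0.004], [0.386, 0.922, 0.0], [-0.004, 0.002, -1.0]]
contact_force: [-0.6, -0.1, -1.3]
opening: 12.7
finger_force: 20.0
```

```bash
python3 st.py; python3 - <<'E'
from h import *
for n in('scene','wrist'):
    c=calibration(n);im=camera(n);np.save(n+'6.npy',im)
    hsv=cv2.cvtColor(im,cv2.COLOR_RGB2HSV);m=cv2.inRange(hsv,(0,130,40),(8,255,255))|cv2.inRange(hsv,(172,130,40),(180,255,255))
    p=get_obs()['tool_pos']
    print(n,'pred held',proj(c,[p+[0,0,-8],(525,114.5,160)]).round())
    for q in cv2.findContours(m,0,2)[0]:
        if cv2.contourArea(q)>60: print(cv2.boundingRect(q))
E
```

```text
17.85 [525.3 115.6 295.5] yaw 157.3 F [-0.6 -0.1 -1.3] M [ 0.05 -0.15  0.01] open 12.7 19.99765634536743 q7 0.63
scene pred held [[242. 200.]
 [247. 252.]]
(225, 181, 33, 34)
(372, 147, 30, 21)
(299, 132, 8, 13)
(74, 76, 14, 23)
wrist pred held [[281. 246.]
 [281. 199.]]
(241, 203, 81, 88)
```

>>> {"api": "play_rows", "payload": {
  "increments": [
    {"tx":-0.0025,"ty":-0.025,"tz":0,"ax":0,"ay":0,"az":0,"grip":0.05},
    {"tx":-0.005,"ty":-0.0625,"tz":0,"ax":0,"ay":0,"az":0,"grip":0.05},
    {"tx":-0.0088,"ty":-0.1063,"tz":0,"ax":0,"ay":0,"az":0,"grip":0.05},
    {"tx":-0.0125,"ty":-0.15,"tz":0,"ax":0,"ay":0,"az":0,"grip":0.05},
    {"tx":-0.0163,"ty":-0.1938,"tz":0,"ax":0,"ay":0,"az":0,"grip":0.05}
  ]
}}

```text
t: 18.45
tool_pos: [510.3, -41.4, 291.4]
tcp_rot: [[-0.923, 0.386, -0.001], [0.386, 0.923, 0.0], [0.001, -0.0, -1.0]]
contact_force: [0.5, 0.1, -0.2]
opening: 13.3
finger_force: 20.0
```

Scaled: -0.14 m is -0.175, -0.105 m is -0.1313.

>>> {"api": "play_rows", "payload": {
  "increments": [
    {"tx":-0.0025,"ty":-0.0438,"tz":0,"ax":0,"ay":0,"az":0,"grip":0.05},
    {"tx":-0.005,"ty":-0.0875,"tz":0,"ax":0,"ay":0,"az":0,"grip":0.05},
    {"tx":-0.0075,"ty":-0.1313,"tz":0,"ax":0,"ay":0,"az":0,"grip":0.05},
    {"tx":-0.0088,"ty":-0.175,"tz":0,"ax":0,"ay":0,"az":0,"grip":0.05},
    {"tx":-0.0088,"ty":-0.175,"tz":0,"ax":0,"ay":0,"az":0,"grip":0.05}
  ]
}}

```text
t: 18.95
tool_pos: [502.9, -184.9, 290.7]
tcp_rot: [[-0.92, 0.392, -0.002], [0.392, 0.92, 0.0], [0.002, -0.001, -1.0]]
contact_force: [0.3, 0.4, 0.1]
opening: 12.8
finger_force: 20.0
```

```bash
python3 st.py; python3 - <<'E'
from h import *
c=calibration('wrist');im=camera('wrist');np.save('w7.npy',im)
import json;json.dump({k:np.array(v).tolist() for k,v in c.items()},open('w7.json','w'))
e=np.array([np.cos(np.radians(-20)),np.sin(np.radians(-20))]);n=np.array([-e[1],e[0]])
C=np.array([505,-273]);P=[np.r_[C+sx*65*e+sy*40*n,18] for sx,sy in((1,1),(1,-1),(-1,-1),(-1,1))]
pr=proj(c,P);print(pr.round())
im=im.copy();cv2.polylines(im,[pr.round().astype(int).reshape(-1,1,2)],True,(0,255,0),1);save('w7.png',im)
E
```

```text
18.95 [ 502.9 -184.9  290.7] yaw 156.9 F [0.3 0.4 0.1] M [ 0.06 -0.18 -0.05] open 12.8 19.99721109867096 q7 1.24
[[258. 239.]
 [208. 241.]
 [197. 158.]
 [252. 155.]]
```

View pics/w7.png

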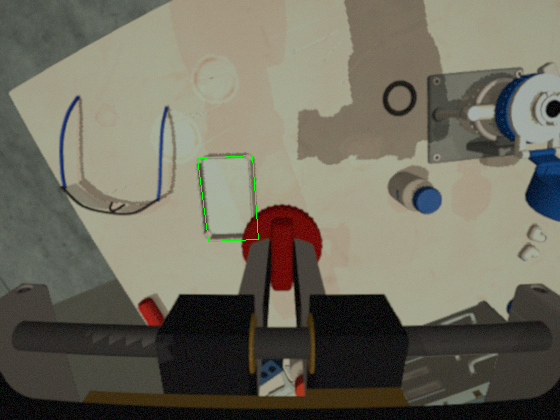

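The drawn quad (centre 505,-273) overlays the dish at about (228,198) to within a pixel or two, and the cap is held level with its wing up. I'll go above the dish and lower.

Scaled: -0.14 m is -0.175, -0.088 m is -0.11.

>>> {"api": "play_rows", "payload": {
  "increments": [
    {"tx":0,"ty":-0.0313,"tz":-0.0125,"ax":0,"ay":0,"az":0,"grip":0.05},
    {"tx":0.0013,"ty":-0.0688,"tz":-0.0375,"ax":0,"ay":0,"az":0,"grip":0.05},
    {"tx":0.0025,"ty":-0.1,"tz":-0.075,"ax":0,"ay":0,"az":0,"grip":0.05},
    {"tx":0.0025,"ty":-0.11,"tz":-0.125,"ax":0,"ay":0,"az":0,"grip":0.05},
    {"tx":0.0025,"ty":-0.11,"tz":-0.175,"ax":0,"ay":0,"az":0,"grip":0.05}
  ]
}}

```text
t: 19.5
tool_pos: [505.8, -268.8, 150.2]
tcp_rot: [[-0.922, 0.387, -0.0], [0.387, 0.922, 0.0], [0.0, 0.0, -1.0]]
contact_force: [0.3, -0.2, -1.9]
opening: 12.9
finger_force: 20.0
```

Scaled: -0.095 m is -0.1188, -0.085 m is -0.1063.

>>> {"api": "play_rows", "payload": {
  "increments": [
    {"tx":0,"ty":0,"tz":-0.0375,"ax":0,"ay":0,"az":0,"grip":0.05},
    {"tx":0,"ty":0,"tz":-0.075,"ax":0,"ay":0,"az":0,"grip":0.05},
    {"tx":0,"ty":0,"tz":-0.1063,"ax":0,"ay":0,"az":0,"grip":0.05},
    {"tx":0,"ty":0,"tz":-0.1188,"ax":0,"ay":0,"az":0,"grip":0.05},
    {"tx":0,"ty":0,"tz":-0.1188,"ax":0,"ay":0,"az":0,"grip":0.05}
  ]
}}

```text
t: 20.0
tool_pos: [505.6, -267.0, 56.1]
tcp_rot: [[-0.923, 0.385, -0.002], [0.385, 0.923, 0.002], [0.003, 0.001, -1.0]]
contact_force: [-0.7, 0.1, -0.1]
opening: 12.9
finger_force: 20.0
```

>>> {"api": "play_rows", "payload": {
  "increments": [
    {"tx":0,"ty":0,"tz":0,"ax":0,"ay":0,"az":0,"grip":0.05},
    {"tx":0,"ty":0,"tz":0,"ax":0,"ay":0,"az":0,"grip":0.05}
  ]
}}

```text
t: 20.2
tool_pos: [507.0, -268.2, 58.6]
tcp_rot: [[-0.922, 0.386, 0.001], [0.386, 0.922, -0.001], [-0.002, -0.0, -1.0]]
contact_force: [0.2, 0.6, -0.3]
opening: 12.8
finger_force: 20.0
```

```bash
python3 st.py
```

```text
20.2 [ 507.  -268.2   58.6] yaw 157.3 F [ 0.2  0.6 -0.3] M [ 0.07 -0.06 -0.01] open 12.8 19.99760538339615 q7 1.15
```

Scaled: -0.034 m is -0.0425, -0.0048 m is -0.006.

>>> {"api": "play_rows", "payload": {
  "increments": [
    {"tx":-0.0025,"ty":-0.006,"tz":-0.0063,"ax":0,"ay":0,"az":0,"grip":0.05},
    {"tx":-0.0025,"ty":-0.006,"tz":-0.0188,"ax":0,"ay":0,"az":0,"grip":0.05},
    {"tx":-0.0025,"ty":-0.006,"tz":-0.0313,"ax":0,"ay":0,"az":0,"grip":0.05},
    {"tx":-0.0025,"ty":-0.006,"tz":-0.04,"ax":0,"ay":0,"az":0,"grip":0.05},
    {"tx":-0.0025,"ty":-0.006,"tz":-0.0425,"ax":0,"ay":0,"az":0,"grip":0.05}
  ]
}}

```text
t: 20.7
tool_pos: [503.7, -272.4, 22.1]
tcp_rot: [[-0.923, 0.386, -0.001], [0.386, 0.923, 0.001], [0.002, 0.0, -1.0]]
contact_force: [0.7, -0.7, -0.4]
opening: 12.7
finger_force: 20.0
```

Scaled: -0.002 m is -0.0025, -0.0015 m is -0.0019.

>>> {"api": "play_rows", "payload": {
  "increments": [
    {"tx":0,"ty":0,"tz":-0.0009,"ax":0,"ay":0,"az":0,"grip":0.05},
    {"tx":0,"ty":0,"tz":-0.0019,"ax":0,"ay":0,"az":0,"grip":0.05},
    {"tx":0,"ty":0,"tz":-0.0025,"ax":0,"ay":0,"az":0,"grip":0.05},
    {"tx":0,"ty":0,"tz":-0.0025,"ax":0,"ay":0,"az":0,"grip":0.05}
  ]
}}

```text
t: 21.1
tool_pos: [504.3, -272.9, 21.6]
tcp_rot: [[-0.922, 0.386, 0.0], [0.386, 0.922, -0.0], [-0.0, -0.0, -1.0]]
contact_force: [-0.4, 0.5, -0.9]
opening: 12.9
finger_force: 20.0
```

```bash
python3 st.py
```

```text
21.1 [ 504.3 -272.9   21.6] yaw 157.3 F [-0.4  0.5 -0.9] M [ 0.04 -0.14 -0.02] open 12.9 19.99765634536743 q7 1.12
```

Scaled: -0.001 m is -0.0013, -0.0005 m is -0.0006.

>>> {"api": "play_rows", "payload": {
  "increments": [
    {"tx":0,"ty":0,"tz":-0.0006,"ax":0,"ay":0,"az":0,"grip":0.05},
    {"tx":0,"ty":0,"tz":-0.0013,"ax":0,"ay":0,"az":0,"grip":0.05},
    {"tx":0,"ty":0,"tz":-0.0013,"ax":0,"ay":0,"az":0,"grip":0.05}
  ]
}}

```text
t: 21.4
tool_pos: [504.2, -272.8, 20.3]
tcp_rot: [[-0.922, 0.386, -0.0], [0.386, 0.922, -0.0], [0.0, -0.0, -1.0]]
contact_force: [-0.7, 0.2, -0.3]
opening: 12.7
finger_force: 20.0
```

Scaled: -0.0008 m is -0.001, -0.0005 m is -0.0006.

>>> {"api": "play_rows", "payload": {
  "increments": [
    {"tx":0,"ty":0,"tz":-0.0006,"ax":0,"ay":0,"az":0,"grip":0.05},
    {"tx":0,"ty":0,"tz":-0.001,"ax":0,"ay":0,"az":0,"grip":0.05},
    {"tx":0,"ty":0,"tz":-0.001,"ax":0,"ay":0,"az":0,"grip":0.05}
  ]
}}

```text
t: 21.7
tool_pos: [504.2, -272.8, 19.5]
tcp_rot: [[-0.922, 0.386, -0.0], [0.386, 0.922, 0.0], [0.0, -0.0, -1.0]]
contact_force: [0.7, 0.9, -0.7]
opening: 12.8
finger_force: 20.0
```

Scaled: -0.0008 m is -0.001, -0.0004 m is -0.0005.

>>> {"api": "play_rows", "payload": {
  "increments": [
    {"tx":0,"ty":0,"tz":-0.0005,"ax":0,"ay":0,"az":0,"grip":0.05},
    {"tx":0,"ty":0,"tz":-0.001,"ax":0,"ay":0,"az":0,"grip":0.05},
    {"tx":0,"ty":0,"tz":-0.001,"ax":0,"ay":0,"az":0,"grip":0.05}
  ]
}}

```text
t: 22.0
tool_pos: [504.3, -272.9, 19.1]
tcp_rot: [[-0.922, 0.386, -0.0], [0.386, 0.922, -0.0], [-0.0, -0.0, -1.0]]
contact_force: [-3.1, 1.6, 7.6]
opening: 12.8
finger_force: 20.0
```

```bash
python3 st.py
```

```text
22.0 [ 504.3 -272.9   19.1] yaw 157.3 F [-3.1  1.6  7.6] M [0.32 0.61 0.05] open 12.8 19.998992085456848 q7 1.12
```

Contact came at the expected height. I'll ease off, release and withdraw.

Scaled: 0.0005 m is 0.0006.

>>> {"api": "play_rows", "payload": {
  "increments": [
    {"tx":0,"ty":0,"tz":0.0006,"ax":0,"ay":0,"az":0,"grip":0.05},
    {"tx":0,"ty":0,"tz":0.0006,"ax":0,"ay":0,"az":0,"grip":0.15},
    {"tx":0,"ty":0,"tz":0.0006,"ax":0,"ay":0,"az":0,"grip":0.25},
    {"tx":0,"ty":0,"tz":0.0006,"ax":0,"ay":0,"az":0,"grip":0.3},
    {"tx":0,"ty":0,"tz":0.0006,"ax":0,"ay":0,"az":0,"grip":0.3}
  ]
}}

```text
t: 22.5
tool_pos: [504.2, -272.8, 19.2]
tcp_rot: [[-0.922, 0.386, -0.0], [0.386, 0.922, 0.0], [0.0, -0.0, -1.0]]
contact_force: [-0.1, -0.2, -0.0]
opening: 28.0
finger_force: 0.0
```

Scaled: 0.12 m is 0.15, 0.08 m is 0.1.

>>> {"api": "play_rows", "payload": {
  "increments": [
    {"tx":0,"ty":0,"tz":0.0063,"ax":0,"ay":0,"az":0,"grip":0.3},
    {"tx":0,"ty":0,"tz":0.0188,"ax":0,"ay":0,"az":0,"grip":0.3},
    {"tx":0,"ty":0,"tz":0.05,"ax":0,"ay":0,"az":0,"grip":0.3},
    {"tx":0,"ty":0,"tz":0.1,"ax":0,"ay":0,"az":0,"grip":0.3},
    {"tx":0,"ty":0,"tz":0.15,"ax":0,"ay":0,"az":0,"grip":0.3}
  ]
}}

```text
t: 23.0
tool_pos: [504.0, -272.3, 141.1]
tcp_rot: [[-0.923, 0.386, -0.0], [0.386, 0.923, 0.001], [0.001, 0.0, -1.0]]
contact_force: [0.7, -0.5, 0.7]
opening: 28.3
finger_force: 0.0
```

Scaled: -0.14 m is -0.175, -0.1 m is -0.125.

>>> {"api": "play_rows", "payload": {
  "increments": [
    {"tx":0,"ty":-0.0375,"tz":0.0375,"ax":0,"ay":0,"az":0,"grip":0.3},
    {"tx":0,"ty":-0.075,"tz":0.075,"ax":0,"ay":0,"az":0,"grip":0.3},
    {"tx":0,"ty":-0.125,"tz":0.1,"ax":0,"ay":0,"az":0,"grip":0.3},
    {"tx":0,"ty":-0.175,"tz":0.125,"ax":0,"ay":0,"az":0,"grip":0.3},
    {"tx":0,"ty":-0.175,"tz":0.125,"ax":0,"ay":0,"az":0,"grip":0.3}
  ]
}}

```text
t: 23.5
tool_pos: [503.4, -419.0, 242.3]
tcp_rot: [[-0.92, 0.392, 0.003], [0.392, 0.92, -0.003], [-0.004, -0.002, -1.0]]
contact_force: [-0.1, 0.5, -1.3]
opening: 28.3
finger_force: 0.0
```

```bash
python3 st.py; python3 - <<'E'
from h import *
for n in('scene','top','wrist'):
    c=calibration(n);im=camera(n)
    hsv=cv2.cvtColor(im,cv2.COLOR_RGB2HSV);m=cv2.inRange(hsv,(0,130,40),(8,255,255))|cv2.inRange(hsv,(172,130,40),(180,255,255))
    print(n,'pred',proj(c,[(504.3,-273,16),(504.3,-273,32)]).round())
    for q in cv2.findContours(m,0,2)[0]:
        if cv2.contourArea(q)>60: print(cv2.boundingRect(q),np.round(plane(c,[cv2.minEnclosingCircle(q)[0]],18)[0],0))
    np.save(n+'9.npy',im)
# movement elsewhere: diff in top
a=np.load('top0.npy').astype(int);b=np.load('top9.npy').astype(int);k=(abs(a-b).max(2)>45).astype(np.uint8)
for q in cv2.findContours(k,0,2)[0]:
    if cv2.contourArea(q)>15: print('diff',cv2.boundingRect(q))
s=np.load('scene9.npy')
out=np.hstack([cv2.resize(np.load('top9.npy')[205:310,180:440],(520,210)),cv2.resize(s[170:340,210:430],(272,210))]);save('fin.png',cv2.convertScaleAbs(out,alpha=1.3))
E
```

```text
23.5 [ 503.4 -419.   242.3] yaw 156.9 F [-0.1  0.5 -1.3] M [ 0.08 -0.13 -0.05] open 28.3 0.0 q7 1.5
scene pred [[381. 218.]
 [382. 213.]]
(370, 208, 22, 21) [ 501. -267.   18.]
(372, 147, 30, 21) [ 655. -482.   18.]
(293, 132, 14, 13) [ 899. -364.   18.]
(74, 76, 14, 23) [1690.   21.   18.]
top pred [[392. 269.]
 [394. 268.]]
(381, 258, 22, 22) [ 504. -271.   18.]
(470, 184, 13, 40) [ 660. -487.   18.]
(385, 128, 16, 17) [ 835. -291.   18.]
(363, 64, 16, 17) [1012. -245.   18.]
wrist pred [[383. 141.]
 [387. 142.]]
(455, 354, 34, 23) [ 899. -239.   18.]
(257, 264, 36, 60) [ 654. -487.   18.]
(361, 119, 42, 41) [ 502. -275.   18.]
diff (407, 351, 92, 40)
diff (323, 324, 55, 68)
diff (423, 288, 8, 10)
diff (429, 287, 8, 13)
diff (199, 272, 19, 16)
diff (405, 263, 37, 29)
diff (372, 252, 37, 45)
diff (299, 248, 95, 144)
diff (202, 237, 35, 37)
diff (551, 214, 9, 7)
diff (470, 214, 90, 72)
diff (212, 198, 35, 35)
```

View pics/fin.png

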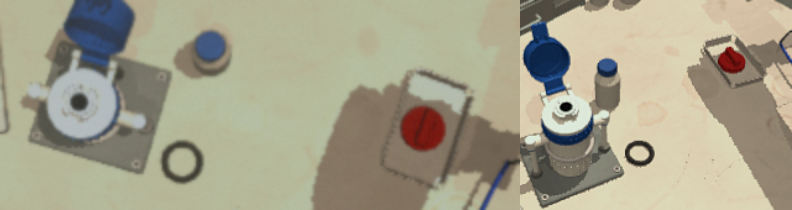

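The cap lies flat in the dish at about (423,128), wing up. The cover stays open, the neck is bare, and the ring and bottle haven't moved.

```bash
python3 -c "
from bench import *
print(hand_in())"
```

```text
the job is handed in; nothing more can be done
None
```

I opened the canister for refilling and handed the job in at about 24 s: the cover is fully back, and the cap is unscrewed and set flat, wing up, in the dish. The final pictures showed nothing else disturbed, but one test pull briefly reached 15 N, right where the canister begins to rise, and I had no direct reading of its lift or twist.

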